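# Hand out the brass lock barrel

## Robot

A 6-joint arm with a two-finger parallel gripper is mounted at the origin on the work surface. World frame = base frame: x ahead of the robot, y to its left, z up, the work surface at z = 0. Lengths are in m, angles in rad, forces in N, time in s.
With the tool pointing down it reaches from about 0.3 to 1 m from the base axis. Payload 5.1 kg.
Tool frame: the origin (TCP) lies at the very end of the fingers, on their centre line; the grasp point (between the pads) lies 19 mm behind it (grasp_offset is the distance from the TCP to the grasp point, in m); z points along the fingers, x is the direction in which the jaws open and shut, and the axes are right-handed (so a half turn about z gives the same grasp; the last joint's range is limited). The gripper opens to 95 mm and grips with 3 to 60 N. Pads are 20 mm wide; open, the fingers measure 119 mm over their backs; the gripper's body (75 mm by 180 mm) begins 59 mm behind the grasp point.
Start: joints at [-1.41, 0.124, 1.65, -0, 1.367, -0.083], TCP at [0.157, -0.631, 0.215] pointing down, gripper open.
Joint ranges: [-2.61, 2.61], [-1.02, 2.33], [0.03, 2.71], [-1.35, 4.49], [0.32, 2.68], [-2.91, 2.91]. Speed limits (rad/s): [2.57, 2.57, 3.14, 3.14, 3.14, 3.14].

## Interface

Orientations are given as [roll, pitch, yaw] about the fixed x, y, z axes, in that order (R = Rz(yaw) Ry(pitch) Rx(roll)).
In Python, from workcell import * gives the robot as it stands.
- The arm moves only by the shell command python3 -m pendant 'ROWS' [FORCE]. ROWS is JSON, a list of rows, each a list of 3 entries, a list of its own where there are three numbers: the turn, a rotation vector about the tool's x, y, z in degrees, then the shift along the tool's x, y, z in cm, then the closure, from 0 (fully open) to 1 (shut). A call has 1 to 20 rows; each row shifts and turns the commanded pose from where the row before left it, along the tool's axes as they then stand; what a row does not reach is not made up. A row lasts 1/8 s, in which the tool goes at most 62.5 mm and 10.7 degrees, less where a joint would pass 70% of its speed; a pose out of reach is approached as far as the arm can. A call with a gripper value outside its range is refused whole. The fingers move at their own pace and stop on an object; FORCE is the grip in N (left out, the last holds). Time passes only in rows, so rows that do not move let the fingers close. It gives the time, the measured TCP pose, the force and the opening at its end, in the units of the state.
- observe(): the state, without advancing time (a new reading comes with each control period).
- grab_frame(name): name is "scene" or "side" or "wrist"; returns the picture (384x512x3 uint8, red, green, blue); there is no depth.
- get_calibration(name): a dict with "mtx" (3x3 intrinsics, pixels), "R" (3x3) and "t" (3): a world point X has camera coordinates R X + t. Camera axes: x right, y down, z forward; pixel columns grow to the right and rows downward; lengths in m; the calibration is good to about 2 mm. A picture is of the moment at which its call begins: read the wrist's pose just before it. get_calibration takes no time and is no camera call; for the wrist camera it gives the pose at the moment of the call.
- job_done(): hands the job in, once; it reports no verdict.
The state is a dict: "t": time; "qpos": joint angles; "joint_velocities": joint speeds; "tau": joint torques, N m; "ee_pos": TCP position; "tcp_rot": TCP orientation; "ft_force": force on the tool from outside, world axes, zero at the start; "torque": the same for the moment, N m; "finger_gap": finger opening in m.
Only numpy, scipy, OpenCV 4.12 (cv2) and the standard library are available. Lean on these libraries where they do the work, as an engineer would, in place of code of your own. Each camera call takes 0.05 s, during which the arm holds its last target. There are 200 camera calls.

## Task

Hand out the brass lock barrel: with a fingertip press down the red pad of the lever on the chute that holds it, so that the gate at the lever's other end lifts and the barrel rolls into the catch tray, then let go so that the gate closes again. Work only through the pad: do not touch the barrels or the gates, do not pick anything up, leave the other chute shut with its black barrel inside, and leave the padlock, tub and screwdriver where they are.

Things in the scene. Friction and masses are not known exactly. Their poses are not given: they have to be found in the camera images.
- brass_dispenser: fixed chute holding the brass lock barrel; the two chutes look alike and may swap sides. Base 300 x 120 mm, blue trough 50 mm wide. Origin on the counter below the lever's pivot, mid-trough. +x runs down the trough: green two-pronged gate at x=75 mm, end wall at 180. +y points to the lever, parallel to the trough at y=45 mm. z up. Fills x -130 to 185, y -45 to 80, 95 mm tall (gate arm up: 125)
- brass_lever: grey rocking lever of the brass barrel's chute, origin on its pivot (axis its y; x=0, y=45, z=85 mm of the chute), own x along it to the gate. Its tilt is 0 at rest (level, gate shut) and 0.45 rad with the red pad fully down at its stop (gate up). Past about 0.27 the barrel can roll under the gate. A spring returns it: about 2 N on the pad to start, 4 N at the stop
- brass_pad_top (a point): centre of the top face of the red press pad (46 mm along the lever, 38 mm across) of the brass barrel's chute, at x=-105, y=45 mm of the chute; about 96 mm above the counter at rest, 50 mm with the lever fully down. It moves and tilts with the lever: pressed fully it drops 46 mm and shifts about 6 mm towards the gate
- brass_gate (a point): point midway between the lower ends of the gate's two green prongs (each 5 wide x 40 high x 4 mm, 23 mm apart across the trough) at the far end of the lever of the brass barrel's chute, 77 mm along x from the pivot, mid-trough; 8 mm above the trough's floor when shut
- brass_barrel: yellow brass lock barrel, cylinder 30 mm across, 36 mm long, about 150 g; origin at its centre, y along its axis. Lies across the trough against the shut gate, centre at x=57 mm of the chute. With the gate up it rolls in about a second into the black-floored catch tray beyond the gate and stops at the end wall, centre at about x=163, z=48 mm of the chute
- black_dispenser: fixed chute holding the black lock barrel; the two chutes look alike and may swap sides. Base 300 x 120 mm, blue trough 50 mm wide. Origin on the counter below the lever's pivot, mid-trough. +x runs down the trough: green two-pronged gate at x=75 mm, end wall at 180. +y points to the lever, parallel to the trough at y=45 mm. z up. Fills x -130 to 185, y -45 to 80, 95 mm tall (gate arm up: 125)
- black_lever: grey rocking lever of the black barrel's chute, origin on its pivot (axis its y; x=0, y=45, z=85 mm of the chute), own x along it to the gate. Its tilt is 0 at rest (level, gate shut) and 0.45 rad with the red pad fully down at its stop (gate up). Past about 0.27 the barrel can roll under the gate. A spring returns it: about 2 N on the pad to start, 4 N at the stop
- black_pad_top (a point): centre of the top face of the red press pad (46 mm along the lever, 38 mm across) of the black barrel's chute, at x=-105, y=45 mm of the chute; about 96 mm above the counter at rest, 50 mm with the lever fully down. It moves and tilts with the lever: pressed fully it drops 46 mm and shifts about 6 mm towards the gate
- black_gate (a point): point midway between the lower ends of the gate's two green prongs (each 5 wide x 40 high x 4 mm, 23 mm apart across the trough) at the far end of the lever of the black barrel's chute, 77 mm along x from the pivot, mid-trough; 8 mm above the trough's floor when shut
- black_barrel: black-finished lock barrel, cylinder 30 mm across, 36 mm long, about 150 g; origin at its centre, y along its axis. Lies across the trough against the shut gate, centre at x=57 mm of the chute. It must stay behind its gate
- padlock: bystander: brass padlock standing upright, body 22 x 46 x 40 mm, with its steel shackle 68 mm tall; origin under its centre
- cap_tub: bystander: clear round tub of coloured key caps, 64 mm across, 55 mm tall, origin under its centre; it stands between the two chutes
- screwdriver: bystander: screwdriver lying on the counter, origin on the counter under its middle, 200 mm long, red handle towards its -x

How it is judged:
On the way, in this order (a step that is already met when the one before it is completed fails the run):
1. the brass chute's lever is pressed down at its red pad by the fingers (angle between brass_lever's own z axis and vertical above 0.15 rad and contact force between the fingers and brass_lever above 0.3 N and distance between the grasp point and brass_pad_top below 0.08 m), for 0.05 s.
2. the brass barrel has rolled into the catch tray (x of brass_barrel in the frame of brass_dispenser between 0.12 and 0.185 m and y of brass_barrel in the frame of brass_dispenser between -0.022 and 0.022 m and z of brass_barrel in the frame of brass_dispenser between 0.03 and 0.065 m), for 0.1 s.
At the end, for the whole second after the job is handed in: the brass barrel lies at rest in its chute's catch tray (120 to 185 mm along the chute), both levers are back up with their gates shut (within 0.05 rad), the black barrel is still behind its gate, and the bystanders are within 20 mm of where they stood (all of step 2 and linear speed of brass_barrel below 0.02 m/s and angle between each of brass_lever, black_lever's own z axis and vertical below 0.05 rad and x of black_barrel in the frame of black_dispenser between -0.07 and 0.075 m and distance of each of padlock, cap_tub, screwdriver from where it was at the start of the episode below 0.02 m); the robot touches nothing.
It fails at once if a barrel is touched by the robot (contact force between any of the fingers, the arm and brass_barrel above 0.5 N or contact force between any of the fingers, the arm and black_barrel above 0.5 N).
It fails at once if a barrel is lifted (z of brass_barrel in the frame of brass_dispenser above 0.09 m or z of black_barrel in the frame of black_dispenser above 0.09 m).
It fails at once if the brass chute's lever is handled away from its pad, or by the arm (contact force between the arm and brass_lever above 0.5 N or (contact force between the fingers and brass_lever above 0.5 N and distance between the grasp point and brass_pad_top above 0.1 m)).
It fails at once if the black barrel's gate is opened (angle between black_lever's own z axis and vertical above 0.15 rad or x of black_barrel in the frame of black_dispenser above 0.09 m).
It fails at once if a bystander is pushed away or lifted (distance of any of padlock, cap_tub, screwdriver from where it was at the start of the episode above 0.02 m).
It also fails if it takes over 32 s, if anything falls off the work surface, if the arm or the gripper's body presses on something with over 40 N, if the wrist force passes 120 N, or if a joint passes its speed limit or range.

## Working session

There is one attempt and no reset: what is moved stays moved. The work goes in short steps, Python scripts to look and compute and a shell command to move; the robot and the scene stay as the last step left them, time stands still between calls to the robot, and variables do not carry over. Pictures are saved under pics/ and viewed, about 8 in all and at most 12, crops included, and the job is handed in when it is done.

```bash
mkdir -p pics
python3 - <<'E'
from workcell import *
import cv2,numpy as np
for n in("scene","side"):
    cv2.imwrite(f"pics/{n}0.png",cv2.resize(grab_frame(n)[:,:,::-1],(800,600),interpolation=cv2.INTER_CUBIC))
    c=get_calibration(n);print(n,np.round(c["mtx"],1).tolist(),(-np.array(c["R"]).T@c["t"]).round(3), np.array(c["R"])[2].round(2))
s=observe();print(s["t"],s["ee_pos"],s["tcp_rot"],s["finger_gap"])
E
```

```text
scene [[378.3, 0.0, 256.7], [0.0, 378.3, 191.2], [0.0, 0.0, 1.0]] [ 1.349 -0.637  0.887] [-0.6   0.5  -0.62]
side [[375.9, 0.0, 255.4], [0.0, 375.9, 190.1], [0.0, 0.0, 1.0]] [0.322 0.868 0.726] [ 0.23 -0.77 -0.59]
0.1 [ 0.15676805 -0.63021643  0.21349328] [-3.14144208e+00  1.87007257e-03 -1.32696314e+00] 0.09499375225517856
```

View pics/scene0.png

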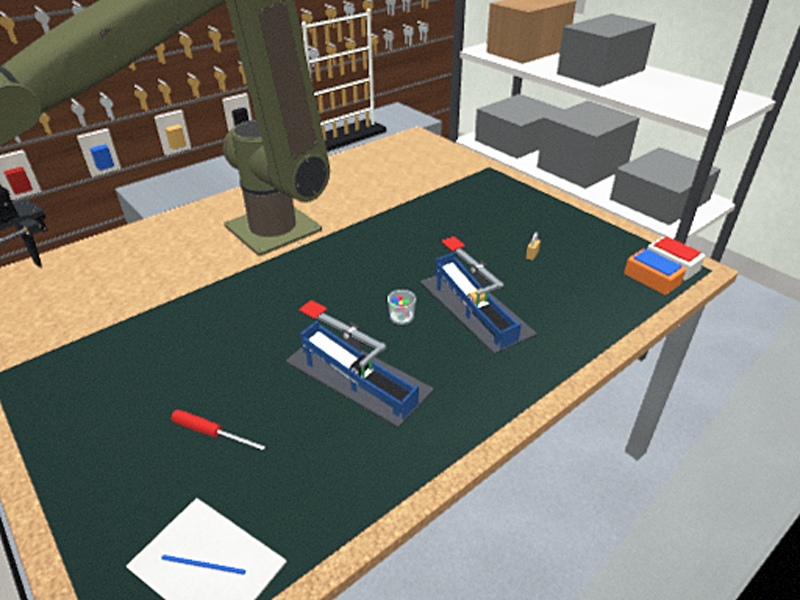

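View pics/side0.png

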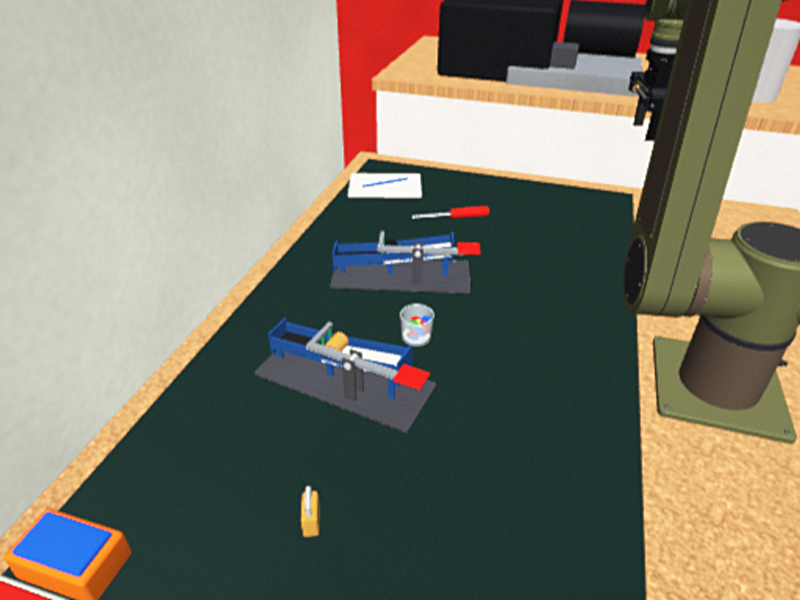

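The scene view shows the brass chute is the one towards +y: its pad is at (453,243) in scene and (411,377) in side, and the yellow barrel is at (338,342) in side. The black chute's pad is at (313,309) in scene and (468,248) in side. The tub stands between them, and the padlock is beyond the brass chute.

```bash
cat > h.py <<'E'
from workcell import *
import cv2,numpy as np
from scipy.spatial.transform import Rotation as Ro
def onplane(n,u,v,z,c=None):
    c=c or get_calibration(n);R=np.array(c["R"]);o=-R.T@np.array(c["t"])
    d=R.T@np.linalg.inv(c["mtx"])@[u,v,1];return o+d*(z-o[2])/d[2]
def red(img,box):
    h=cv2.cvtColor(img,cv2.COLOR_RGB2HSV);m=((h[...,0]<8)|(h[...,0]>172))&(h[...,1]>170)&(h[...,2]>90)
    x0,y0,x1,y1=box;k=np.zeros_like(m);k[y0:y1,x0:x1]=1;v,u=np.nonzero(m&k);return u.mean(),v.mean(),len(u)
def rowto(P):  # shift in tool axes (cm)
    s=observe();return Ro.from_euler('xyz',s["tcp_rot"]).inv().apply(np.array(P)-s["ee_pos"])*100
E
python3 - <<'E'
from h import *
k=.64
for n,bs in(("scene",[(443,230,468,256),(298,296,330,322)]),("side",[(390,362,434,392),(452,238,486,260)])):
    img=grab_frame(n)
    for b in bs:
        u,v,N=red(img,[int(a*k) for a in b]);print(n,u/k,v/k,N,onplane(n,u,v,.094).round(4))
# side: brass base corners (z~0), trough ends
for p,z in[((256,373),0.005),((408,431),.005),((436,381),.005)]:print(p,onplane("side",p[0]*k,p[1]*k,z).round(3))
for p,z in[((312,350),.085),((353,356),.085),((411,377),.096)]:print(p,onplane("side",p[0]*k,p[1]*k,z).round(3))
for p in[((499,349)),((536,333)),((401,322))]:print("scene",p,onplane("scene",p[0]*k,p[1]*k,.005).round(3))
print(onplane("side",310*k,530*k,0).round(3))
a=cv2.resize(grab_frame("side")[195:280,150:290,::-1],(800,486),interpolation=cv2.INTER_CUBIC);cv2.imwrite("pics/c1.png",a)
E
```

```text
scene 452.1103896103896 242.87743506493507 77 [0.4904 0.2308 0.094 ]
scene 312.2306034482758 308.7149784482758 116 [ 0.4833 -0.1694  0.094 ]
side 411.0950630252101 376.1817226890756 238 [0.4906 0.2329 0.094 ]
side 468.530701754386 247.66995614035085 114 [ 0.4824 -0.1664  0.094 ]
(256, 373) [0.777 0.218 0.005]
(408, 431) [0.485 0.264 0.005]
(436, 381) [0.47  0.142 0.005]
(312, 350) [0.665 0.214 0.085]
(353, 356) [0.596 0.207 0.085]
(411, 377) [0.49  0.237 0.096]
scene (499, 349) [0.763 0.117 0.005]
scene (536, 333) [0.781 0.218 0.005]
scene (401, 322) [0.558 0.012 0.005]
[0.564 0.466 0.   ]
```

View pics/c1.png

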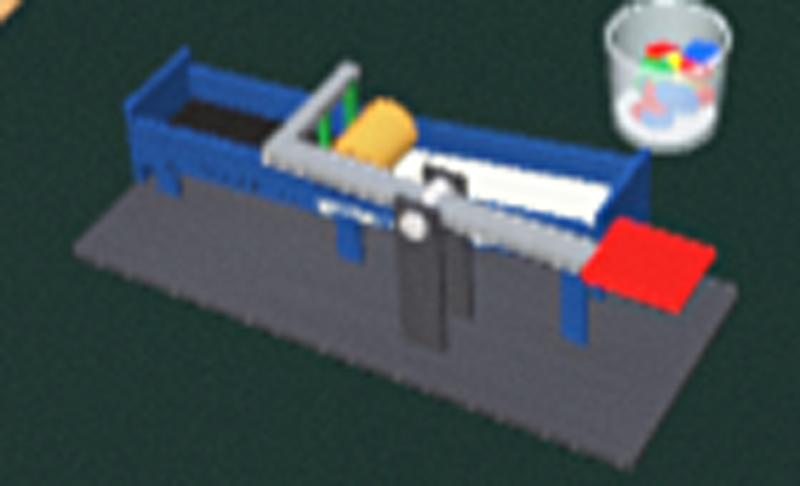

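The pad is at (0.4905, 0.232, 0.096), and the two cameras agree within 2 mm. Chute yaw is about -9°. I'll move above the pad with the fingers closing, staying at z 0.21.

```bash
python3 -m pendant '[[[0,0,0],[-3.5,-4.1,0],1],[[0,0,0],[-3.5,-4.1,0],1],[[0,0,0],[-3.5,-4.1,0],1],[[0,0,0],[-3.5,-4.1,0],1],[[0,0,0],[-3.5,-4.1,0],1],[[0,0,0],[-3.5,-4.1,0],1],[[0,0,0],[-3.5,-4.1,0],1],[[0,0,0],[-3.5,-4.1,0],1],[[0,0,0],[-4.7,-2,0],1],[[0,0,0],[-4.7,-2,0],1],[[0,0,0],[-4.7,-2,0],1],[[0,0,0],[-4.7,-2,0],1],[[0,0,0],[-4.7,-2,0],1],[[0,0,0],[-4.7,-2,0],1],[[0,0,0],[-4.7,-2,0],1],[[0,0,0],[-4.7,-2,0],1],[[0,0,0],[-4.7,-2,0],1],[[0,0,0],[-4.7,-2,0],1],[[0,0,0],[0,0,0],1],[[0,0,0],[0,0,0],1]]' 10
python3 - <<'E'
from h import *
s=observe();print(s["t"],s["ee_pos"],s["tcp_rot"],s["finger_gap"],s["ft_force"])
print(rowto([.4905,.232,.12]))
E
```

```text
t: 2.75
ee_pos: [0.488, 0.2243, 0.2144]
tcp_rot: [3.141, -0.0, -1.326]
ft_force: [-0.9, 0.3, 0.3]
finger_gap: 0.0007
2.75 [0.48796778 0.224312   0.21438151] [ 3.14091666e+00 -4.46465364e-04 -1.32649710e+00] 0.0006929413138697779 [-0.90569446  0.31331129  0.31871475]
[-0.68893703 -0.4380373   9.43755028]
```

```bash
python3 -m pendant '[[[0,0,0],[-0.7,-0.4,3],1],[[0,0,7.7],[0,0,3],1],[[0,0,7.7],[0,0,2],1],[[0,0,7.7],[0,0,1],1],[[0,0,0],[0,0,0],1],[[0,0,0],[0,0,0],1]]'
python3 - <<'E'
from h import *
s=observe();print(rowto([.4905,.232,.05]),s["tcp_rot"])
a=cv2.resize(grab_frame("side")[170:280,150:300,::-1],(700,513),interpolation=cv2.INTER_CUBIC)
b=cv2.resize(grab_frame("scene")[120:230,240:350,::-1],(513,513),interpolation=cv2.INTER_CUBIC)
cv2.imwrite("pics/c2.png",cv2.resize(np.hstack([a,b]),(800,338)))
E
```

```text
t: 3.5
ee_pos: [0.4909, 0.2316, 0.1254]
tcp_rot: [-3.141, 0.001, -1.73]
ft_force: [1.2, -1.0, 0.9]
finger_gap: 0.0004
[-0.02773176  0.05450008  7.5444158 ] [-3.14050655e+00  5.01347470e-04 -1.72952950e+00]
```

View pics/c2.png

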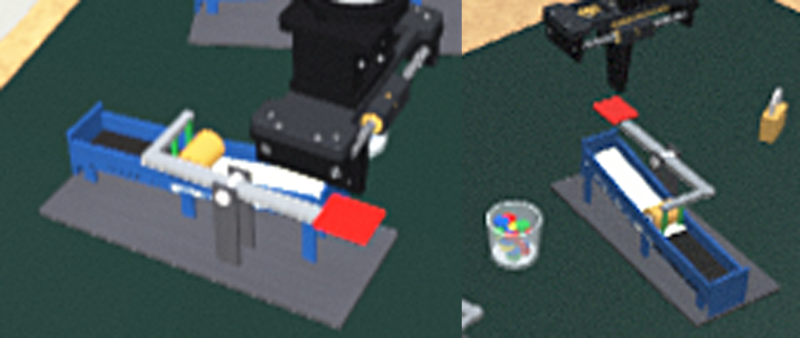

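The scene crop shows the fingertip at (617,88), directly above the red pad at (615,110). In the side crop the gripper body hides the tip. Now I'll press down and hold.

```bash
python3 -m pendant '[[[0,0,0],[0,0,2],1],[[0,0,0],[0,0,1],1],[[0,0,0],[0,0,1.2],1],[[0,0,0],[0,0,1.2],1],[[0,0,0],[0,0,1],1],[[0,0,0],[0,0,0.4],1],[[0,0,0],[0,0,0],1],[[0,0,0],[0,0,0],1],[[0,0,0],[0,0,0],1],[[0,0,0],[0,0,0],1],[[0,0,0],[0,0,0],1],[[0,0,0],[0,0,0],1]]'
python3 - <<'E'
from h import *
a=cv2.resize(grab_frame("side")[170:280,150:300,::-1],(700,513),interpolation=cv2.INTER_CUBIC)
b=cv2.resize(grab_frame("scene")[120:230,240:350,::-1],(513,513),interpolation=cv2.INTER_CUBIC)
cv2.imwrite("pics/c3.png",cv2.resize(np.hstack([a,b]),(800,338)))
E
```

```text
t: 5.1
ee_pos: [0.4906, 0.2324, 0.0568]
tcp_rot: [-3.141, 0.0, -1.73]
ft_force: [-0.1, 0.1, 3.4]
finger_gap: 0.0006
```

View pics/c3.png

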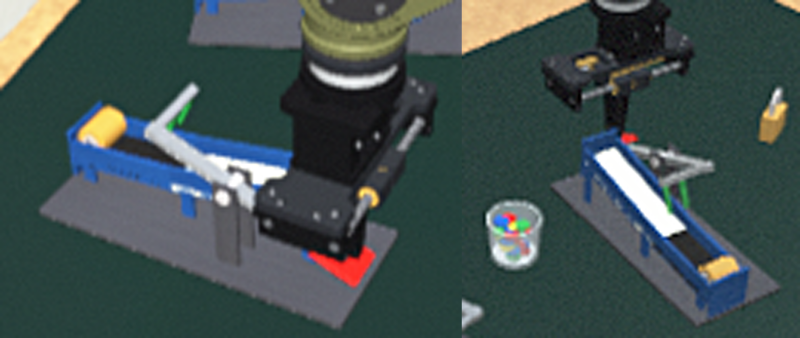

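The lever is down (3.4 N), the gate is lifted, and the brass barrel is at the end wall, at (102,127) in the left crop. Now I'll release gently, straight up.

```bash
python3 -m pendant '[[[0,0,0],[0,0,-0.8],1],[[0,0,0],[0,0,-1],1],[[0,0,0],[0,0,-1],1],[[0,0,0],[0,0,-1],1],[[0,0,0],[0,0,-1],1],[[0,0,0],[0,0,-3],1],[[0,0,0],[0,0,-4],1],[[0,0,0],[0,0,-4],1],[[0,0,0],[0,0,-4],1],[[0,0,0],[0,0,0],1],[[0,0,0],[0,0,0],1],[[0,0,0],[0,0,0],1],[[0,0,0],[0,0,0],1],[[0,0,0],[0,0,0],1]]'
python3 - <<'E'
from h import *
a=cv2.resize(grab_frame("side")[120:280,150:310,::-1],(513,513),interpolation=cv2.INTER_CUBIC)
b=cv2.resize(grab_frame("scene")[120:280,180:360,::-1],(577,513),interpolation=cv2.INTER_CUBIC)
cv2.imwrite("pics/c4.png",cv2.resize(np.hstack([a,b]),(800,376)))
k=.64
for n,bx in(("side",(390,362,434,392)),("scene",(443,230,468,256))):
    u,v,N=red(grab_frame(n),[int(q*k) for q in bx]);print(n,u/k,v/k,N)
E
```

```text
t: 6.95
ee_pos: [0.4901, 0.2322, 0.2538]
tcp_rot: [3.14, -0.001, -1.73]
ft_force: [-0.2, 0.1, -0.7]
finger_gap: 0.0006
side 411.02941176470586 376.1292016806723 238
scene 452.1103896103896 242.87743506493507 77
```

View pics/c4.png

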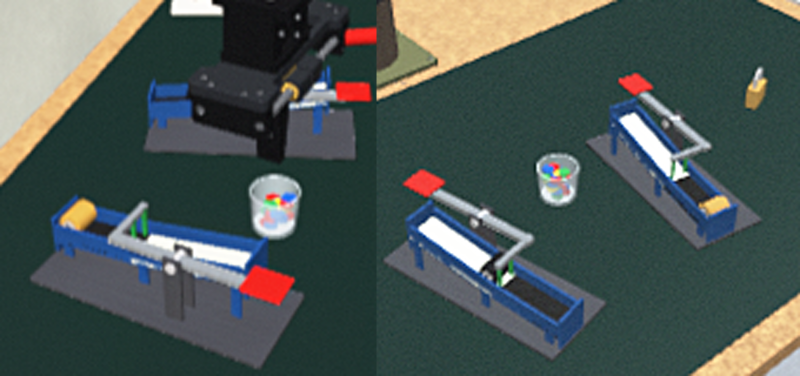

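The brass gate is shut again and its pad is back at its starting pixels. The brass barrel is in the tray at (715,205). The black barrel is still behind its gate at (492,267), and the tub and padlock are in place. Handing in.

```bash
python3 -c "
from workcell import *
print(job_done())"
```

```text
the job is handed in; nothing more can be done
None
```

The brass lock barrel is in its catch tray with the gate shut again, and I have handed the job in; `job_done()` gave no verdict. I pressed the brass chute's red pad down with the closed fingertips to about 57 mm above the counter (3.4 N at the end of the press). The gate lifted, the barrel rolled to the end wall, and I backed straight up.

**Last checks, at 6.95 s:**
- **Brass chute:** the pad is back at its starting position to within 0.1 pixel in both cameras, and the barrel lies at the end wall.
- **Black chute:** it was never touched, and its barrel is still behind its shut gate.
- **Bystanders:** the tub and padlock look unmoved. The screwdriver was mostly out of the last crops; the arm only passed its side of the counter at about 0.21 m height.
- **Arm:** it stands clear, 0.25 m up.

No check failed. The two cameras' readings of the pad position differed by about 2 mm, which was harmless.

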